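Prise open the service cover and hold the recessed reset

ROBOT

A 6-joint arm with a two-finger parallel gripper is mounted at the origin on the work surface. World frame = base frame: x ahead of the robot, y to its left, z up, the work surface at z = 0. Lengths are in m, angles in rad, forces in N, time in s.
With the tool pointing down it reaches from about 0.3 to 0.875 m from the base axis. Payload 4.2 kg.
Tool frame: the origin (TCP) lies midway between the tips of the shut fingers; the grasp point (between the pads) lies 19 mm behind it; z points along the fingers, y is the direction in which the jaws open and shut (so a half turn about z gives the same grasp; the last joint's range is limited). The gripper opens to 85 mm and grips with 20 to 120 N. Pads are 22 mm wide; open, the fingers measure 114 mm over their backs; the gripper's body (76 mm by 85 mm) begins 54 mm behind the grasp point. The pads swing forward as they close: fully open they stand 13 mm farther back than shut.
Start: joints at [-1.273, 0.32, 1.565, -0, 1.257, -0.02], TCP at [0.18, -0.546, 0.231] pointing down, gripper open.
Joint ranges: [-3.11, 3.11], [-0.84, 2.01], [0.21, 2.61], [-1.34, 4.49], [0.05, 2.63], [-2.56, 2.56]. Speed limits (rad/s): [2.57, 2.57, 3.14, 3.14, 3.14, 3.14].

INTERFACE

Orientations are given as a unit quaternion [w, x, y, z].
In Python, from rig import robot gives the robot as it stands.
- The arm moves only by the tool move_arm, never from a script. Its argument "moves" is a list of rows, each a list of 7 numbers: the shift along the tool's x, y, z in mm, then the turn, a rotation vector about the tool's x, y, z in rad, then the opening, from 0 (shut) to 1 (fully open). A call has 1 to 20 rows; each row shifts and turns the commanded pose from where the row before left it, along the tool's axes as they then stand; what a row does not reach is not made up. A row lasts 1/8 s, in which the tool goes at most 62.5 mm and 10.7 degrees, less where a joint would pass 70% of its speed; a pose out of reach is approached as far as the arm can. A call is refused whole if a number of a shift passes 62.5 or a number of a turn 0.188, either way. A call with a gripper value outside its range is refused whole. The fingers move at their own pace and stop on an object; "grip_force" is the grip in N (left out, the last holds). Time passes only in rows, so rows that do not move let the fingers close. It gives the time, the measured TCP pose, the force and the opening at its end, in the units of the state.
- robot.observe(): the state, without advancing time (a new reading comes with each control period).
- robot.snapshot(name): name is "scene" or "top"; returns the picture (420x560x3 uint8, red, green, blue); there is no depth.
- robot.camera_info(name): a dict with "K" (3x3 intrinsics, pixels), "k1" (the pictures are not rectified: a ray, as slopes to the right and down, at radius r is drawn at 1 + k1 r^2 times it, then the intrinsics apply), "world_to_cam" (4x4, takes a point from world to camera coordinates). Camera axes: x right, y down, z forward; pixel columns grow to the right and rows downward; lengths in m; the calibration is good to about 2 mm. A picture is of the moment at which its call begins. camera_info takes no time and is no camera call.
- robot.sign_off(): hands the job in, once; it reports no verdict.
Trained networks look in the newest picture that a camera, given by its name, has taken for a name from the list of things; names that differ only in an ending like _2 or _b are one class to them, and where a whole thing is asked for, a point or a joint stands for the part that bears it (a point fixed in the world has none). Each returns a list of dicts, best first, with "score" (0 to 1); they miss things now and then, are a little off and sometimes report something else, mostly with a low value. They report only what shows in the picture. A call takes as long as a camera call. They do not tell look-alikes from the thing itself.
- robot.cut_out(camera, thing): "region" (420x560 bool, what is visible of it) and "xy" ([column, row] in pixels, amid what is visible of it).
The state is a dict: "t": time; "qpos": joint angles; "joint_vel": joint speeds; "tau": joint torques, N m; "ee_pos": TCP position; "tcp_rot": TCP orientation; "force": force on the tool from outside, world axes, zero at the start; "torque": the same for the moment, N m; "gripper_width": finger opening in m.
Only numpy, scipy, OpenCV 4.12 (cv2) and the standard library are available. Lean on these libraries where they do the work, as an engineer would, in place of code of your own. Each camera call takes 0.05 s, during which the arm holds its last target. There are 200 camera calls.

TASK

Take the blade tool (square handle) out of its block and, with its blade under the overhanging lip, prise the service cover of the tester's control unit open and swing it back until it stands upright or beyond; do not touch the cover with the gripper. Then put the blade down through the round hole under the cover, press the recessed reset button fully down, and finish while still gripping the tool and holding the button down. Leave the nut driver, the weight and the jar where they are.

Things in the scene. Friction and masses are not known exactly. Their poses are not given: they have to be found in the camera images.
- unit: Control unit of the tester: white box fixed to the bench, 160 (x) x 200 (y) x 66 mm high, with a blue strip with black displays along its far edge. Origin at the centre of its underside; x points from its front (the robot's side) to its back, y to its left, z up. It may be turned by up to 20 degrees. The grey service cover lies on its front half.
- cover (a joint): Service cover hinge, 0 = shut (lying flat), grows as it opens, 1.57 = upright, stop at 1.9. The cover is a grey flat plate 100 mm from hinge to lip, 90 mm wide (along the unit's y), 4 mm thick, 80 g; shut, its underside is 67 mm above the bench. The hinge line runs along the unit's y, on the far side of the cover. The hinge is stiff and the cover stays where it is left; opening takes about 1 to 1.5 N at the lip.
- cover_hinge (a point): Middle of the cover's hinge line: 6 mm behind the unit's centre (unit x = +6 mm), 69 mm above the bench. Axes as the unit's.
- cover_lip (a point): Middle of the underside of the cover's free edge (moves with the cover). Shut, it overhangs the unit's upright front face by 14 mm, with nothing underneath down to the bench, so the blade can be put under it from the robot's side with the tool leaning back about 35 degrees.
- aperture (a point): Centre of the mouth of the round hole under the cover, 14 mm in diameter, in the unit's flat top 66 mm above the bench; it lies on the unit's centre line 40 mm in front of its centre (46 mm in front of the hinge). Fixed to the unit; its z axis points up. The hole is plain and upright.
- reset_button (a joint): Spring reset button at the bottom of the hole, 0 = up, 0.006 = fully down (m). Round grey cap, 12 mm in diameter, its top 18 mm below the mouth of the hole when up; starts to move at 1.5 N and is fully down at about 5 N; springs back when released.
- button_top (a point): Centre of the top of the button's cap (moves with it).
- blade_tool: Blade tool standing upright in its block. Square black handle 18 x 18 mm and 60 mm tall; below it a round steel shank 7 mm in diameter and 65 mm long, then a flat blade 20 mm long, 7 mm wide (along the tool's y), 3 mm thick (along its x). 60 g. Origin at the centre of the handle's underside, which rests on the block's top 90 mm above the bench; z points up along the handle.
- blade_tip (a point): End of the blade, on the tool's axis, 85 mm below the handle's underside.
- blade_block: Grey block 60 x 60 x 90 mm tall fixed to the bench, with an upright 11 mm through hole at its centre in which the blade tool stands. Origin at the centre of its underside.
- nut_driver: Bystander: nut driver standing in a like block on the other side of the unit: round black handle 28 mm in diameter and 55 mm tall, round steel shank 9 mm in diameter. Origin at the centre of the handle's underside, 90 mm above the bench.
- cal_weight: Bystander: steel knobbed calibration weight, 40 mm in diameter, 50 mm tall. Origin at the centre of its underside.
- grease_jar: Bystander: white grease jar, 56 mm in diameter, 70 mm tall. Origin at the centre of its underside.
Mind the look-alikes: they are no part of the job. What is shaped like the blade_block but pink or red is not meant.

How it is judged:
By the outcome, as a careful person would: the job done as asked, in the order asked, and still so for the second after the job is handed in, while the arm keeps its last pose, push and grip.
It also fails if it takes over 58 s, if anything falls off the work surface, if the arm or the gripper's body presses on something with over 40 N, if the wrist force passes 120 N, or if a joint passes its speed limit or range.

## Working session

There is one attempt and no reset: what is moved stays moved. The work goes in short steps, Python scripts to look and compute and a tool call to move; the robot and the scene stay as the last step left them, time stands still between calls to the robot, and variables do not carry over. Pictures are saved under pics/ and viewed, about 8 in all and at most 12, crops included, and the job is handed in when it is done.

Besides the shell and the picture viewer there is one more tool, called after "Call:" as name(argument=value, ...), one argument or row to a line, values as JSON. move_arm: Moves the arm, as the interface text tells. Its arguments: {"type":"object","properties":{"moves":{"type":"array"},"grip_force":{"type":"number"}},"required":["moves"]}

```bash
ls; mkdir -p pics; python3 - <<'E'
from rig import robot
import cv2,numpy as np
for c in("scene","top"):
    im=robot.snapshot(c); cv2.imwrite(f"pics/{c}0.png",im[:,:,::-1])
    ci=robot.camera_info(c); print(c,np.round(ci["K"],1).tolist(),ci["k1"],np.round(ci["world_to_cam"],4).tolist())
    for t in("unit","cover_lip","blade_tool","blade_block","nut_driver","aperture","cal_weight","grease_jar"):
        try: print(t,[(round(d["score"],2),np.round(d["xy"]).tolist(),int(d["region"].sum())) for d in robot.cut_out(c,t)])
        except Exception as e: print(t,e)
print(robot.observe())
a=cv2.imread("pics/scene0.png");b=cv2.imread("pics/top0.png")
E
```

```text
pics
scene [[544.6, 0.0, 280.5], [0.0, 544.6, 210.2], [0.0, 0.0, 1.0]] -0.17455238801848794 [[-0.6415, 0.7671, -0.0044, 0.2948], [0.5526, 0.4581, -0.6962, -0.2535], [-0.5321, -0.4491, -0.7178, 1.502], [0.0, 0.0, 0.0, 1.0]]
unit [(0.87, [218.0, 241.0], 7738)]
cover_lip [(0.95, [233.0, 222.0], 1554)]
blade_tool [(0.63, [388.0, 242.0], 304)]
blade_block [(0.96, [373.0, 321.0], 2178), (0.91, [381.0, 216.0], 1439), (0.88, [383.0, 266.0], 1627), (0.85, [441.0, 300.0], 1994), (0.6, [336.0, 237.0], 1781)]
nut_driver [(0.82, [174.0, 123.0], 273)]
aperture [(0.95, [214.0, 244.0], 7620)]
cal_weight [(0.9, [295.0, 185.0], 332)]
grease_jar [(0.65, [153.0, 189.0], 758), (0.57, [383.0, 269.0], 1635), (0.41, [213.0, 241.0], 7736)]
top [[451.0, 0.0, 269.3], [0.0, 451.0, 204.1], [0.0, 0.0, 1.0]] 0.006659190643602674 [[0.0164, -0.9999, 0.0034, 0.0529], [-0.9978, -0.0166, -0.0639, 0.5313], [0.0639, -0.0023, -0.998, 1.1229], [0.0, 0.0, 0.0, 1.0]]
unit [(0.7, [305.0, 156.0], 5655)]
cover_lip [(0.64, [304.0, 176.0], 1488)]
blade_tool [(0.23, [394.0, 170.0], 548)]
blade_block [(0.97, [153.0, 177.0], 835), (
[... 244 characters left out ...]
ar [(0.72, [396.0, 169.0], 503)]
{'t': 0.9, 'qpos': array([-1.27298870e+00,  3.19587666e-01,  1.56452018e+00, -1.34817230e-05,
        1.25739753e+00, -2.00219377e-02]), 'joint_vel': array([-0.00052849, -0.00130035,  0.00163276, -0.0010967 ,  0.00114982,
        0.00026366]), 'tau': array([ 1.51745167e-03, -4.15397751e+01, -2.34422100e+01, -1.76099829e-04,
       -1.29021241e-04,  1.61767687e-06]), 'ee_pos': array([ 0.17967684, -0.54621076,  0.23133719]), 'tcp_rot': array([ 4.41097162e-05,  9.87399267e-01,  1.58248809e-01, -3.08741389e-07]), 'force': array([ 0.11871534, -0.28429535, -0.35953202]), 'torque': array([-0.0006859 ,  0.06480526, -0.02239336]), 'gripper_width': 0.08514713277939867}
```

View pics/scene0.png

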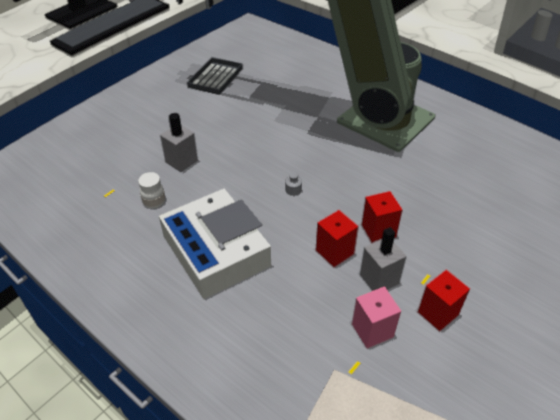

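View pics/top0.png

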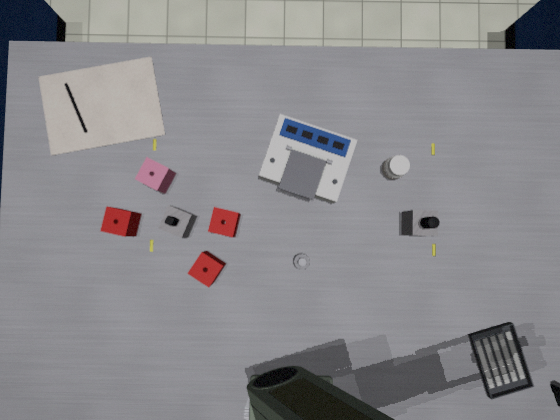

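The grey block with a square-handled tool is at scene (383,266) / top (179,224). The look-alikes are red blocks at top (121,224), (221,220) and (208,269), and a pink one at (153,177), all empty. The nut driver stands in its own grey block at top (431,221). Next I'll fit the poses and confirm the tool in a crop.

```bash
cat > h.py <<'E'
from rig import robot
import cv2,numpy as np
from scipy.optimize import minimize
from scipy.spatial.transform import Rotation as R
CI={c:robot.camera_info(c) for c in("scene","top")}
def proj(c,P):
    P=np.atleast_2d(P);i=CI[c];W=np.array(i["world_to_cam"]);q=P@W[:3,:3].T+W[:3,3]
    s=q[:,:2]/q[:,2:];s=s*(1+i["k1"]*(s**2).sum(1,keepdims=True));K=np.array(i["K"])
    return s@K[:2,:2].T+K[:2,2]
def box(x0,x1,y0,y1,z0,z1): return np.array([[x,y,z] for x in(x0,x1) for y in(y0,y1) for z in(z0,z1)])
def place(B,p): 
    c,s=np.cos(p[2]),np.sin(p[2]); return np.c_[B[:,0]*c-B[:,1]*s+p[0],B[:,0]*s+B[:,1]*c+p[1],B[:,2]]
def sil(c,parts,S=4):
    m=np.zeros((420*S,560*S),np.uint8)
    for B in parts:
        u=proj(c,B); u=(u+.5)*S-.5
        cv2.fillConvexPoly(m,cv2.convexHull(np.round(u*16).astype(np.int32).reshape(-1,1,2)),1,cv2.LINE_8,4)
    return cv2.resize(m.astype(np.float32),(560,420),interpolation=cv2.INTER_AREA)
def fit(parts,masks,p0,step=(.01,.01,.08)):
    def f(p):
        e=0
        for c,m in masks.items():
            s=sil(c,[place(B,p) for B in parts]); e+=np.abs(s-m).sum()/m.sum()
        return e
    p0=np.array(p0,float); sx=np.vstack([p0]+[p0+np.diag(step)[i] for i in range(3)])
    for k in range(2):
        r=minimize(f,p0,method="Nelder-Mead",options=dict(initial_simplex=sx,xatol=1e-4,fatol=1e-4)); p0=r.x
        sx=np.vstack([p0]+[p0-np.diag(step)[i]/3 for i in range(3)])
    return r.x,r.fun
def ray(c,uv,z):
    r=minimize(lambda p:((proj(c,[p[0],p[1],z])[0]-uv)**2).sum(),[.5,0],method="Nelder-Mead",options=dict(xatol=1e-6,fatol=1e-6)); return r.x
UNIT=[box(-.08,.08,-.1,.1,0,.066),box(-.094,.006,-.045,.045,.067,.071)]
BLK=[box(-.03,.03,-.03,.03,0,.09)]
HAN=[box(-.009,.009,-.009,.009,.09,.15)]
E
cat > m.py <<'E'
from h import *
ims={c:robot.snapshot(c) for c in("scene","top")}
best=lambda c,t,uv:min(robot.cut_out(c,t),key=lambda d:np.hypot(*(np.array(d["xy"])-uv)))["region"].astype(np.float32)
um={c:best(c,"unit",uv) for c,uv in(("scene",(218,241)),("top",(305,156)))}
g=ray("top",(305,156),.04); print("unit guess",g)
for cs in(("scene","top"),("scene",),("top",)):
    pu,e=fit(UNIT,{c:um[c] for c in cs},[g[0],g[1],.2]); print(cs,pu.round(4),round(e,3))
    if len(cs)==2:U=pu
bm={c:best(c,"blade_block",uv) for c,uv in(("scene",(383,266)),("top",(179,224)))}
g=ray("top",(179,224),.06)
for y0 in (-.3,.3): 
    pb,e=fit(BLK+HAN,{c:bm[c] for c in bm},[g[0],g[1],y0]); print("block",pb.round(4),round(e,3))
# handle: dark pixels near
hm={}
for c in ims:
    u=proj(c,[[pb[0],pb[1],.12]])[0].astype(int); m=np.zeros((420,560),np.float32)
    sl=np.s_[u[1]-22:u[1]+22,u[0]-22:u[0]+22]; m[sl]=(ims[c][sl].max(2)<45)
    n,l,st,_=cv2.connectedComponentsWithStats(m.astype(np.uint8)); hm[c]=(l==1+np.argmax(st[1:,4])).astype(np.float32); print(c,u,hm[c].sum(),sil(c,[place(HAN[0],pb)]).sum())
for y0 in(-.3,.3):
    ph,e=fit(HAN,hm,[pb[0],pb[1],y0],(.004,.004,.2)); print("handle",ph.round(4),round(e,3))
out=[]
for c in ims:
  for P,parts in((U,UNIT),(ph,HAN)):
    im=ims[c][:,:,::-1]; ctr=proj(c,place(np.array([[0,0,.09 if parts is HAN else .05]]),P))[0].astype(int)
    w=(30,22) if parts is HAN else (66,49)
    k=400/(2*w[0]); a=im[ctr[1]-w[1]:ctr[1]+w[1],ctr[0]-w[0]:ctr[0]+w[0]]
    a=cv2.resize(a,(400,298),interpolation=cv2.INTER_CUBIC)
    for B in parts+(BLK if parts is HAN else []):
        for q in proj(c,place(B,P)): cv2.circle(a,tuple(np.round((q+.5-ctr+w)*k).astype(int).tolist()),2,(0,255,0),-1)
    if parts is UNIT:
        th=np.linspace(0,6.3,20)
    out.append(a)
cv2.imwrite("pics/c1.png",np.vstack([np.hstack(out[:2]),np.hstack(out[2:])]))
E
python3 m.py
```

```text
unit guess [ 0.65037649 -0.02529875]
('scene', 'top') [ 0.6422 -0.0307 -0.315 ] 0.041
('scene',) [ 0.6424 -0.0311 -0.3145] 0.018
('top',) [ 0.6424 -0.0303 -0.3136] 0.021
block [ 0.4821  0.285  -0.3964] 0.443
block [ 0.4821  0.285  -0.3961] 0.443
scene [387 241] 268.0 357.8125
top [171 220] 83.0 121.875
handle [ 0.4813  0.2843 -0.0337] 0.687
handle [ 0.4813  0.2842 -0.0332] 0.687
```

View pics/c1.png

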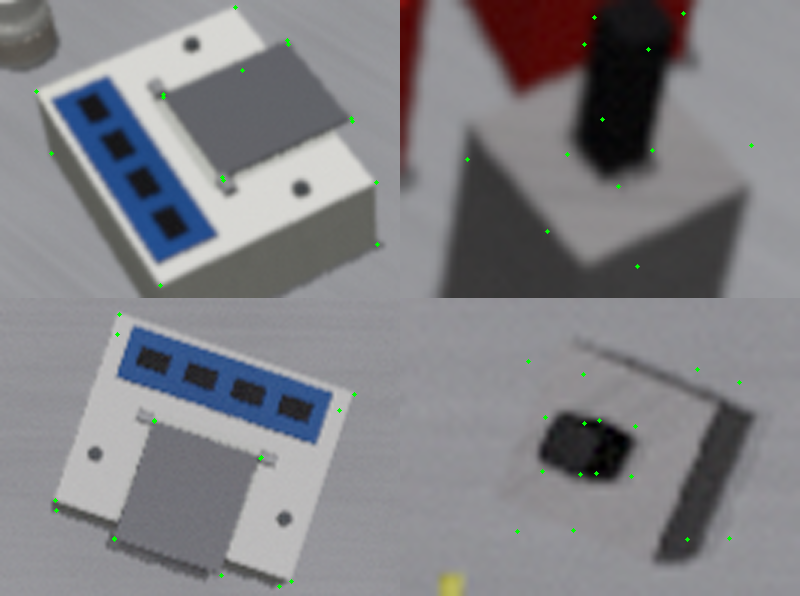

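```bash
cat > m2.py <<'E'
from h import *
from scipy.optimize import least_squares
ims={c:robot.snapshot(c) for c in("scene","top")}
# block top corners read from crop (scene): left, front, right
ctr=proj("scene",[[.4813,.2843,.09]])[0].astype(int); k=400/60
uv=np.array([[68,130],[185,265],[350,187]])/k-.5+ctr-[30,22]
XY=np.array([ray("scene",u,.09) for u in uv]); print(XY.round(4), np.linalg.norm(np.diff(XY,axis=0),axis=1))
c=(XY[0]+XY[2])/2; d=XY[2]-XY[1]; print("block c",c.round(4),"yaw",np.arctan2(*d[::-1]))
hm={}
for cm in ims:
    u=proj(cm,[[*c,.12]])[0].astype(int); m=np.zeros((420,560),np.float32)
    sl=np.s_[u[1]-24:u[1]+24,u[0]-20:u[0]+20]; I=ims[cm][sl].astype(float).max(2)
    m[sl]=np.clip((100-I)/(100-40),0,1) if cm=="top" else np.clip((80-I)/(80-40),0,1)
    n,l,st,_=cv2.connectedComponentsWithStats((m>.3).astype(np.uint8)); 
    j=l[u[1],u[0]]; m[cv2.dilate((l==j).astype(np.uint8),np.ones((3,3)))==0]=0; hm[cm]=m; print(cm,j,m.sum(),sil(cm,[place(HAN[0],[*c,0])]).sum())
for cs in(("scene","top"),("scene",),("top",)):
  for y0 in(-.6,-.2,.3):
    ph,e=fit(HAN,{q:hm[q] for q in cs},[c[0],c[1],y0],(.004,.004,.2)); print("handle",cs,ph.round(4),round(e,3))
    if len(cs)==2 and y0==-.6: P=ph
out=[]
for cm in ims:
    ct=proj(cm,[[*P[:2],.12]])[0].astype(int)
    a=cv2.resize(ims[cm][ct[1]-22:ct[1]+22,ct[0]-22:ct[0]+22,::-1],(396,396),interpolation=cv2.INTER_CUBIC)
    for q in proj(cm,place(HAN[0],P)): cv2.circle(a,tuple(np.round((q+.5-ct+22)*9).astype(int).tolist()),2,(0,255,0),-1)
    out+=[a]
cv2.imwrite("pics/c2.png",np.hstack(out))
E
python3 m2.py
```

```text
[[0.4995 0.2487]
 [0.5201 0.3028]
 [0.4652 0.3248]] [0.05792831 0.05922094]
block c [0.4824 0.2868] yaw 2.760566989040592
scene 1 298.25 339.5625
top 1 96.9 116.5625
handle ('scene', 'top') [ 0.482   0.2838 -0.2455] 0.414
handle ('scene', 'top') [ 0.4819  0.2839 -0.2093] 0.41
handle ('scene', 'top') [ 0.4818  0.2841 -0.2019] 0.408
handle ('scene',) [ 0.4806  0.2834 -0.8856] 0.132
handle ('scene',) [0.4802 0.2831 0.1573] 0.148
handle ('scene',) [0.4803 0.2835 0.2063] 0.145
handle ('top',) [ 0.4821  0.2843 -0.2403] 0.206
handle ('top',) [ 0.4819  0.2844 -0.2298] 0.206
handle ('top',) [ 0.4821  0.2849 -0.2313] 0.209
```

View pics/c2.png

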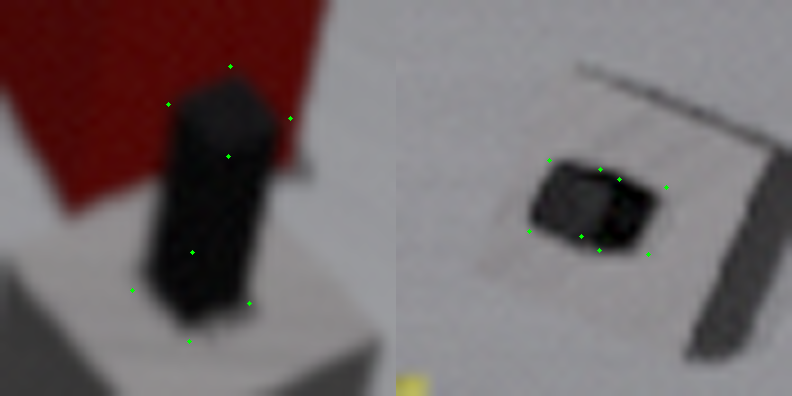

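Confirmed: a square black handle in the grey block at about (0.482, 0.284), aligned with the block at yaw about −0.38. Unit pose is (0.6423, −0.0307), yaw −0.315, and both cameras agree. Next is a planner that turns target poses into move rows.

```bash
cat > plan.py <<'E'
from h import *
from scipy.linalg import fractional_matrix_power as fmp
U=np.array([.6423,-.0307,-.315])
def T(p,Rm): M=np.eye(4);M[:3,:3]=Rm;M[:3,3]=p;return M
def cur():
    o=robot.observe();q=np.array(o["tcp_rot"]);return T(o["ee_pos"],R.from_quat(np.roll(q,-1)).as_matrix())
def down(yang,lean=0,az=U[2]):
    "tool z down, tool y at world angle yang; then leaned so the tip points along az"
    y=np.array([np.cos(yang),np.sin(yang),0]);z=np.array([0,0,-1.]);B=np.c_[np.cross(y,z),y,z]
    ax=np.array([-np.sin(az),np.cos(az),0]);return R.from_rotvec(-ax*lean).as_matrix()@B
def upt(x,z,y=0): # unit-frame point -> world
    return np.r_[place(np.array([[x,y,z]]),U)[0]]
def rows(A,B,n=None):
    D=np.linalg.inv(A)@B; w=R.from_matrix(D[:3,:3]).magnitude()
    n=n or int(np.ceil(max(np.linalg.norm(D[:3,3])/.05,w/.16,1)))
    S=np.real(fmp(D,1/n)); print(n,"x",(S[:3,3]*1e3).round(2).tolist(),R.from_matrix(S[:3,:3]).as_rotvec().round(4).tolist()); return B
E
python3 - <<'E'
from plan import *
A=cur(); B=rows(A,T([.482,.2845,.20],down(-.38)),19); C=rows(B,T([.482,.2845,.108],down(-.38)))
E
```

```text
19 x [42.37, -22.62, 1.65] [0.0, 0.0, -0.0459]
2 x [-0.0, 0.0, 46.0] [0.0, 0.0, 0.0]
```

Call:
move_arm(
  moves=[
    [42.4, -22.6, 1.65, 0, 0, -0.046, 1],
    [42.4, -22.6, 1.65, 0, 0, -0.046, 1],
    [42.4, -22.6, 1.65, 0, 0, -0.046, 1],
    [42.4, -22.6, 1.65, 0, 0, -0.046, 1],
    [42.4, -22.6, 1.65, 0, 0, -0.046, 1],
    [42.4, -22.6, 1.65, 0, 0, -0.046, 1],
    [42.4, -22.6, 1.65, 0, 0, -0.046, 1],
    [42.4, -22.6, 1.65, 0, 0, -0.046, 1],
    [42.4, -22.6, 1.65, 0, 0, -0.046, 1],
    [42.4, -22.6, 1.65, 0, 0, -0.046, 1],
    [42.4, -22.6, 1.65, 0, 0, -0.046, 1],
    [42.4, -22.6, 1.65, 0, 0, -0.046, 1],
    [42.4, -22.6, 1.65, 0, 0, -0.046, 1],
    [42.4, -22.6, 1.65, 0, 0, -0.046, 1],
    [42.4, -22.6, 1.65, 0, 0, -0.046, 1],
    [42.4, -22.6, 1.65, 0, 0, -0.046, 1],
    [42.4, -22.6, 1.65, 0, 0, -0.046, 1],
    [42.4, -22.6, 1.65, 0, 0, -0.046, 1],
    [42.4, -22.6, 1.65, 0, 0, -0.046, 1],
    [0, 0, 0, 0, 0, 0, 1],
  ],
)

```text
t: 3.8
ee_pos: [0.4819, 0.2874, 0.1995]
tcp_rot: [-0.0, 0.826, 0.563, 0.0]
force: [-0.5, -0.0, 0.1]
gripper_width: 0.0853
```

```bash
python3 - <<'E'
from plan import *
o=robot.observe(); print(o["t"],o["qpos"].round(3),o["ee_pos"].round(4)); A=cur(); print(A.round(3)); C=rows(A,T([.482,.2845,.108],down(-.38)),4)
im=robot.snapshot("scene"); cv2.imwrite("pics/p1.png",cv2.resize(im[120:330,250:530,::-1],(780,585),interpolation=cv2.INTER_CUBIC))
E
```

```text
3.8 [0.517 0.32  1.648 0.    1.174 0.892] [0.4819 0.2874 0.1995]
[[ 0.366  0.931 -0.     0.482]
 [ 0.931 -0.366  0.     0.287]
 [ 0.    -0.    -1.     0.2  ]
 [ 0.     0.     0.     1.   ]]
4 x [-0.66, 0.29, 22.88] [-0.0001, -0.0001, 0.0013]
```

View pics/p1.png

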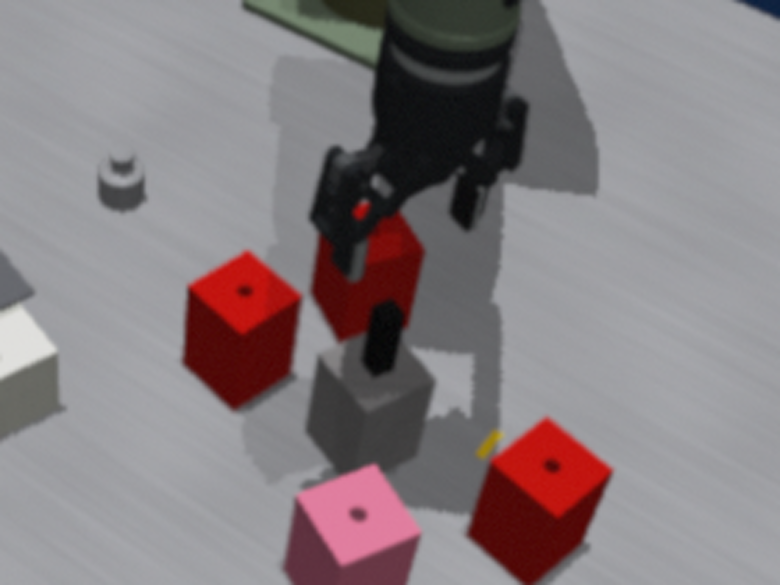

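The open jaws straddle the black handle at (383,340), and the red blocks are clear of the fingers. Descending to grip.

Call:
move_arm(
  moves=[
    [-0.7, 0.3, 22.9, 0, 0, 0, 1],
    [-0.7, 0.3, 22.9, 0, 0, 0, 1],
    [-0.7, 0.3, 22.9, 0, 0, 0, 1],
    [-0.7, 0.3, 22.9, 0, 0, 0, 1],
    [0, 0, 0, 0, 0, 0, 0.4],
    [0, 0, 0, 0, 0, 0, 0],
    [0, 0, 0, 0, 0, 0, 0],
    [0, 0, 0, 0, 0, 0, 0],
    [0, 0, 0, 0, 0, 0, 0],
    [0, 0, 0, 0, 0, 0, 0],
    [0, 0, 0, 0, 0, 0, 0],
  ],
  grip_force=70,
)

```text
t: 5.22
ee_pos: [0.4826, 0.2818, 0.1092]
tcp_rot: [0.0, 0.828, 0.561, 0.001]
force: [-0.8, -1.0, 5.3]
gripper_width: 0.0172
```

Call:
move_arm(
  moves=[
    [0, 0, -10, 0, 0, 0, 0],
    [0, 0, -20, 0, 0, 0, 0],
    [0, 0, -25, 0, 0, 0, 0],
    [0, 0, -25, 0, 0, 0, 0],
    [0, 0, -25, 0, 0, 0, 0],
    [0, 0, -25, 0, 0, 0, 0],
    [0, 0, 0, 0, 0, 0, 0],
  ],
)

```text
t: 6.1
ee_pos: [0.4833, 0.2821, 0.2403]
tcp_rot: [0.0, 0.828, 0.561, 0.002]
force: [1.1, -0.0, -0.8]
gripper_width: 0.0171
```

```bash
python3 - <<'E'
from plan import *
o=robot.observe(); print(o["t"],o["ee_pos"].round(4),o["force"].round(2),o["gripper_width"])
A=cur(); tip=(A@[0,0,.104,1])[:3]; han=(A@[0,0,.019,1])[:3]
out=[]
for c in("scene","top"):
    im=robot.snapshot(c); u=proj(c,tip)[0]; v=proj(c,han)[0]; print(c,u,v)
    a=u.astype(int); w=24; k=16
    a=cv2.resize(im[a[1]-w:a[1]+w-12,a[0]-w:a[0]+w,::-1],(w*16,(2*w-12)*8),interpolation=cv2.INTER_CUBIC) 
    for P,col in((u,(0,255,0)),(v,(0,0,255))):
        cv2.circle(a,tuple(np.round((P+.5-u.astype(int)+w)*8).astype(int).tolist()),2,col,-1)
    out.append(a)
cv2.imwrite("pics/p2.png",np.hstack(out)); 
E
```

```text
6.1 [0.4833 0.2821 0.2403] [ 1.09 -0.05 -0.76] 0.017142694074190563
scene [386.74676875 235.83279091] [393.25712692 203.94351747]
top [171.28721143 219.66714301] [162.58216138 218.63261509]
```

View pics/p2.png

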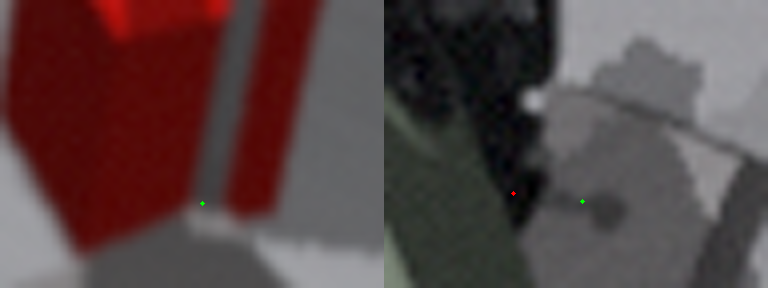

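```bash
python3 - <<'E'
from plan import *
L=.104; D=down(U[2],.61); print(D.round(3)); print("weight",ray("top",(301,261),.03))
def tipT(x,z,Rm): return T(upt(x,z)-L*Rm[:,2],Rm)
B=rows(cur(),tipT(-.115,.115,D),9); print(B[:3,3])
E
```

```text
[[ 0.31   0.779  0.545]
 [ 0.951 -0.254 -0.177]
 [ 0.     0.573 -0.82 ]]
weight [ 0.38942017 -0.01917381]
9 x [-27.16, 7.94, 6.51] [-0.0678, 0.0023, -0.0069]
[0.47631166 0.02338721 0.20024339]
```

Call:
move_arm(
  moves=[
    [-27.2, 7.9, 6.5, -0.068, 0.002, -0.007, 0],
    [-27.2, 7.9, 6.5, -0.068, 0.002, -0.007, 0],
    [-27.2, 7.9, 6.5, -0.068, 0.002, -0.007, 0],
    [-27.2, 7.9, 6.5, -0.068, 0.002, -0.007, 0],
    [-27.2, 7.9, 6.5, -0.068, 0.002, -0.007, 0],
    [-27.2, 7.9, 6.5, -0.068, 0.002, -0.007, 0],
    [-27.2, 7.9, 6.5, -0.068, 0.002, -0.007, 0],
    [-27.2, 7.9, 6.5, -0.068, 0.002, -0.007, 0],
    [-27.2, 7.9, 6.5, -0.068, 0.002, -0.007, 0],
    [0, 0, 0, 0, 0, 0, 0],
    [0, 0, 0, 0, 0, 0, 0],
  ],
)

```text
t: 7.58
ee_pos: [0.4765, 0.0238, 0.2008]
tcp_rot: [0.244, 0.771, 0.561, 0.176]
force: [0.4, 0.2, -1.0]
gripper_width: 0.0173
```

```bash
cat > look.py <<'E'
from plan import *
import sys
def look(name,L=.104,w=30,ww=None):
    o=robot.observe(); print(o["t"],o["qpos"].round(3),o["ee_pos"].round(4),o["force"].round(2),o["gripper_width"].round(4))
    A=cur(); tip=(A@[0,0,L,1])[:3]; c_,s_=np.cos(U[2]),np.sin(U[2]); d=tip-[U[0],U[1],0]
    print("tip unit mm",np.round(1e3*np.array([d[0]*c_+d[1]*s_,-d[0]*s_+d[1]*c_,tip[2]]),1), "z",A[:3,2].round(3))
    out=[]
    for c in("scene","top"):
        im=robot.snapshot(c); u=proj(c,tip)[0]; a=u.astype(int); k=390/(2*w)
        b=cv2.resize(im[a[1]-w:a[1]+w,a[0]-w:a[0]+w,::-1],(390,390),interpolation=cv2.INTER_CUBIC)
        for P,col in((tip,(0,255,0)),((A@[0,0,L-.02,1])[:3],(0,255,255)),(upt(-.094,.067),(0,0,255)),(upt(-.04,.066),(255,0,255))):
            cv2.circle(b,tuple(np.round((proj(c,P)[0]+.5-a+w)*k).astype(int).tolist()),2,col,-1)
        out.append(b)
    cv2.imwrite(f"pics/{name}.png",np.hstack(out))
if __name__=="__main__": look(sys.argv[1],w=int(sys.argv[2]))
E
python3 look.py q1 26
```

```text
Traceback (most recent call last):
  File "look.py", line 15, in <module>
    if __name__=="__main__": look(sys.argv[1],w=int(sys.argv[2]))
                             ~~~~^^^^^^^^^^^^^^^^^^^^^^^^^^^^^^^^
  File "look.py", line 4, in look
    o=robot.observe(); print(o["t"],o["qpos"].round(3),o["ee_pos"].round(4),o["force"].round(2),o["gripper_width"].round(4))
                                                                                                ^^^^^^^^^^^^^^^^^^^^^^^^
AttributeError: 'float' object has no attribute 'round'
```

```bash
sed -i 's/o\["gripper_width"\].round(4)/o["gripper_width"]/' look.py; python3 look.py q1 26
```

```text
7.575 [ 0.224 -0.008  2.223 -0.688  0.483  1.083] [0.4765 0.0238 0.2008] [ 0.35  0.22 -0.97] 0.017261884837688583
tip unit mm [-114.8    0.4  115.6] z [ 0.545 -0.179 -0.819]
```

View pics/q1.png

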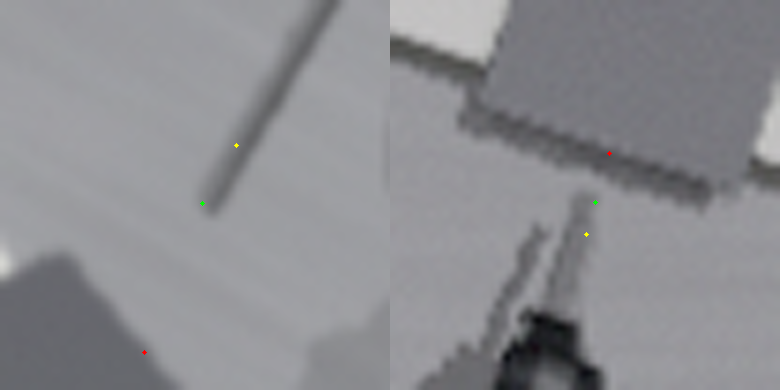

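```bash
python3 - <<'E'
from plan import *
A=cur(); tip0=(A@[0,0,.104,1])[:3]
def px(c,cr): a=proj(c,tip0)[0].astype(int); return np.array(cr)/7.5-.5+a-26
obs={"scene":px("scene",(210,210)),"top":px("top",(195,191))}
f=lambda p:sum(((proj(c,p)[0]-obs[c])**2).sum() for c in obs)
r=minimize(f,tip0,method="Nelder-Mead",options=dict(xatol=1e-5,fatol=1e-6)); print("tip local mm",(1e3*(np.linalg.inv(A)@np.r_[r.x,1])[:3]).round(1),r.fun)
off=np.linalg.inv(A)@np.r_[r.x,1]
for c in("scene","top"):
    im=np.mean([robot.snapshot(c).astype(np.float32).mean(2) for _ in range(4)],0)
    for s in(3,6,9,12,15,18,24,30,36,42,48):
        P=A@[off[0],off[1],off[2]-s/1e3,1]; Q=A@[off[0],off[1],off[2]-s/1e3-.01,1]
        u=proj(c,P[:3])[0]; d=proj(c,Q[:3])[0]-u; d/=np.linalg.norm(d); n=np.array([-d[1],d[0]])
        t=np.arange(-7,7.01,.25); pts=(u+t[:,None]*n).astype(np.float32)
        v=cv2.remap(im,pts[:,0].reshape(1,-1),pts[:,1].reshape(1,-1),cv2.INTER_LINEAR)[0]
        if s in(6,12,30,42): print(c,s,v[::2].round().astype(int).tolist())
E
```

```text
tip local mm [  4.2   1.4 103.4] 0.3534737975292065
scene 6 [158, 158, 158, 158, 158, 158, 157, 155, 153, 147, 139, 133, 127, 120, 114, 110, 116, 128, 140, 149, 155, 157, 157, 157, 157, 157, 157, 157, 158]
scene 12 [157, 157, 157, 157, 157, 157, 156, 155, 151, 146, 139, 132, 126, 120, 114, 114, 120, 131, 143, 152, 154, 156, 156, 156, 157, 156, 156, 156, 156]
scene 30 [158, 158, 158, 158, 158, 158, 157, 157, 151, 145, 138, 130, 122, 114, 106, 110, 119, 132, 146, 155, 158, 159, 159, 159, 159, 160, 160, 160, 160]
scene 42 [157, 157, 157, 156, 156, 156, 156, 154, 150, 144, 137, 129, 121, 113, 106, 106, 117, 130, 142, 152, 155, 157, 157, 157, 158, 158, 158, 158, 158]
top 6 [152, 152, 153, 153, 153, 153, 153, 154, 148, 139, 130, 125, 122, 121, 124, 133, 141, 147, 150, 151, 152, 152, 152, 151, 151, 151, 152, 152, 153]
top 12 [153, 153, 153, 153, 152, 151, 149, 147, 144, 138, 128, 122, 121, 120, 122, 126, 139, 149, 152, 154, 154, 153, 153, 152, 152, 152, 152, 152, 152]
top 30 [152, 153, 153, 153, 153, 148, 143, 138, 134, 127, 122, 120, 119, 117, 112, 118, 134, 145, 140, 133, 124, 120, 117, 113, 129, 146, 151, 154, 154]
top 42 [151, 151, 151, 151, 151, 149, 144, 138, 129, 120, 118, 118, 117, 116, 114, 114, 131, 147, 149, 148, 134, 119, 112, 108, 112, 121, 134, 147, 153]
```

```bash
cat > pry.py <<'E'
from plan import *
OFF=np.array([4.2,1.4,103.6])
a=.61; zt=np.array([np.sin(a),-np.cos(a)]); yt=np.array([np.cos(a),np.sin(a)])
def tip_unit(A=None):
    A=cur() if A is None else A; t=(A@np.r_[OFF/1e3,1])[:3]; d=t-[U[0],U[1],0]; c,s=np.cos(U[2]),np.sin(U[2]); return 1e3*np.array([d[0]*c+d[1]*s,-d[0]*s+d[1]*c,t[2]])
def tip_for(th,s=8,pre=0.):
    H=np.array([6,69.]); u=np.array([-np.cos(th),np.sin(th)]); n=np.array([np.sin(th),np.cos(th)]) # n: opening direction
    edge=H+100*u-2*n
    if th<np.pi/2-a: return edge+s*zt-(1.5-pre)*yt        # lip edge on blade face
    return H+(100-s)*u-2*n-1.5*yt+pre*n                    # tip on underside
def rel(p,q): d=np.subtract(q,p); return [0,round(float(d@yt),1),round(float(d@zt),1)]
E
python3 - <<'E'
from pry import *
t=tip_unit(); print("tip",t.round(1)); p=t[[0,2]]
for q in((-115,54),(-88,52),tip_for(0)): print(np.round(q,1),rel(p,q)); p=q
ths=np.r_[np.linspace(.0,.9,10),np.linspace(1.0,1.75,8)]
for th in ths[1:]: q=tip_for(th,pre=1); print(round(th,2),q.round(1),rel(p,q)); p=q
E
```

```text
tip [-113.9    4.3  117.1]
[-115   54] [0, -37.1, 51.1]
[-88  52] [0, 21.0, 17.1]
[-90.6  59.6] [0, 2.2, -7.7]
0.1 [-89.5  70.1] [0, 7.0, -8.0]
0.2 [-88.2  80.1] [0, 6.7, -7.4]
0.3 [-86.   89.8] [0, 7.4, -6.7]
0.4 [-82.7  99.3] [0, 8.1, -5.9]
0.5 [-78.5 108.3] [0, 8.6, -5.1]
0.6 [-73.5 117. ] [0, 9.1, -4.2]
0.7 [-67.6 125. ] [0, 9.5, -3.2]
0.8 [-60.9 132.5] [0, 9.7, -2.3]
0.9 [-53.6 139.2] [0, 9.9, -1.3]
1.0 [-45.8 145. ] [0, 9.7, -0.3]
1.11 [-37.3 150. ] [0, 9.8, 0.8]
1.21 [-28.3 154. ] [0, 9.7, 1.9]
1.32 [-18.9 157. ] [0, 9.4, 2.9]
1.43 [ -9.3 159.1] [0, 9.1, 3.9]
1.54 [  0.5 160. ] [0, 8.6, 4.8]
1.64 [ 10.4 160. ] [0, 8.0, 5.7]
1.75 [ 20.2 158.8] [0, 7.4, 6.5]
```

The blade is out and its broad face looks the right way (it shows nearly as wide as the shank from above). Going under the lip now.

Call:
move_arm(
  moves=[
    [-1.1, -9.3, 12.8, 0, 0, 0, 0],
    [-1.1, -9.3, 12.8, 0, 0, 0, 0],
    [-1.1, -9.3, 12.8, 0, 0, 0, 0],
    [-1.1, -9.3, 12.8, 0, 0, 0, 0],
    [0, 0, 0, 0, 0, 0, 0],
    [0, 7, 5.7, 0, 0, 0, 0],
    [0, 7, 5.7, 0, 0, 0, 0],
    [0, 7, 5.7, 0, 0, 0, 0],
    [0, 0, 0, 0, 0, 0, 0],
  ],
)

```text
t: 9.2
ee_pos: [0.5006, 0.0107, 0.1362]
tcp_rot: [0.245, 0.772, 0.56, 0.177]
force: [0.5, 0.0, -0.8]
gripper_width: 0.017
```

```bash
python3 - <<'E'
from pry import *
from look import look
print(tip_unit().round(1)); look("q2",w=26)
E
```

```text
[-86.9  -0.5  52.2]
9.2 [ 0.17   0.132  2.291 -1.046  0.317  1.43 ] [0.5006 0.0107 0.1362] [ 0.52  0.02 -0.78] 0.017031907978831824
tip unit mm [-87.8  -4.7  51.1] z [ 0.546 -0.18  -0.818]
```

View pics/q2.png

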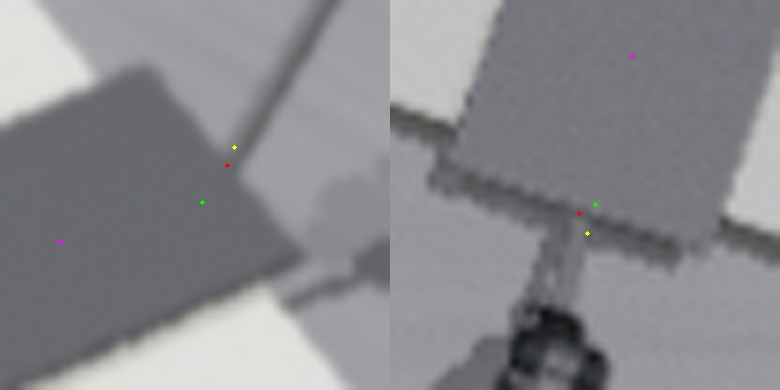

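The blade passes under the middle of the lip (scene (230,165), top (565,225) in the crop). Lifting.

Call:
move_arm(
  moves=[
    [0, 1, -3.9, 0, 0, 0, 0],
    [0, 1, -3.8, 0, 0, 0, 0],
    [0, 3.5, -4, 0, 0, 0, 0],
    [0, 3.5, -4, 0, 0, 0, 0],
    [0, 3.3, -3.7, 0, 0, 0, 0],
    [0, 3.3, -3.7, 0, 0, 0, 0],
    [0, 3.7, -3.4, 0, 0, 0, 0],
    [0, 3.7, -3.4, 0, 0, 0, 0],
  ],
)

```text
t: 10.3
ee_pos: [0.5006, 0.0104, 0.1735]
tcp_rot: [0.244, 0.772, 0.561, 0.176]
force: [-2.8, 0.1, -0.9]
gripper_width: 0.0171
```

```bash
python3 - <<'E'
from pry import *
from look import look
print(tip_unit().round(1)); look("q3",w=32)
E
```

```text
[-86.8  -0.9  89.4]
10.3 [ 0.169  0.067  2.233 -0.778  0.394  1.144] [0.5006 0.0104 0.1735] [-2.8   0.13 -0.93] 0.017055767294763397
tip unit mm [-87.8  -5.1  88.3] z [ 0.545 -0.18  -0.819]
```

View pics/q3.png

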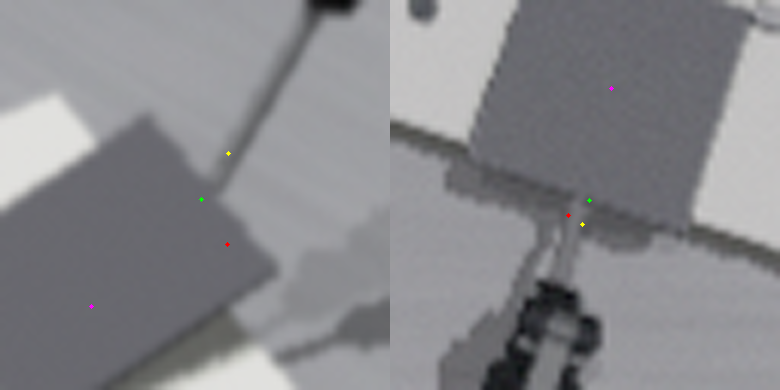

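The cover is lifting, with its lip on the blade (crop (215,190)). Continuing along the arc.

Call:
move_arm(
  moves=[
    [0, 8.1, -5.9, 0, 0, 0, 0],
    [0, 8.6, -5.1, 0, 0, 0, 0],
    [0, 9.1, -4.2, 0, 0, 0, 0],
    [0, 9.5, -3.2, 0, 0, 0, 0],
    [0, 9.7, -2.3, 0, 0, 0, 0],
    [0, 9.9, -1.3, 0, 0, 0, 0],
    [0, 9.7, -0.3, 0, 0, 0, 0],
    [0, 9.8, 0.8, 0, 0, 0, 0],
    [0, 9.7, 1.9, 0, 0, 0, 0],
  ],
)

```text
t: 11.52
ee_pos: [0.5567, -0.0073, 0.2384]
tcp_rot: [0.244, 0.771, 0.56, 0.177]
force: [-1.3, 0.5, -1.9]
gripper_width: 0.0172
```

```bash
python3 - <<'E'
from pry import *
from look import look
print(tip_unit().round(1)); look("q4",w=40)
E
```

```text
[-28.   -0.2 154.4]
11.525 [ 0.1    0.065  2.034 -0.485  0.522  0.773] [ 0.5567 -0.0073  0.2384] [-1.33  0.53 -1.86] 0.01715426590357038
tip unit mm [-28.9  -4.4 153.3] z [ 0.546 -0.179 -0.818]
```

View pics/q4.png

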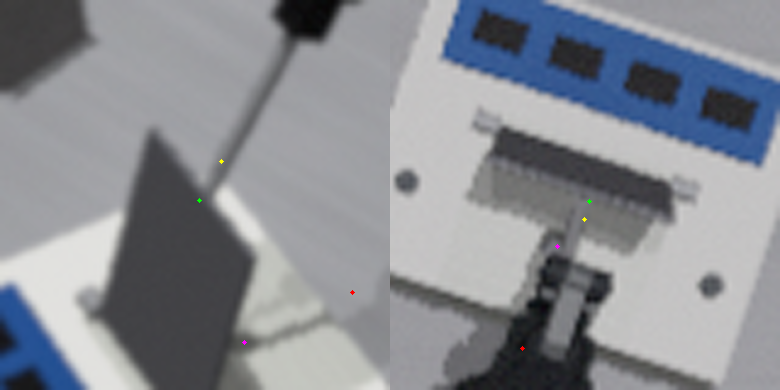

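The cover is at about 70° and following the blade. In the top crop the hole at (553,240) lies next to my predicted point (557,246). Pushing on to about 100°.

Call:
move_arm(
  moves=[
    [0, 9.4, 2.9, 0, 0, 0, 0],
    [0, 9.1, 3.9, 0, 0, 0, 0],
    [0, 8.6, 4.8, 0, 0, 0, 0],
    [0, 8, 5.7, 0, 0, 0, 0],
    [0, 7.4, 6.5, 0, 0, 0, 0],
    [0, 0, 0, 0, 0, 0, 0],
    [0, -20, -14, 0, 0, 0, 0],
    [0, -30, -20, 0, 0, 0, 0],
    [0, 0, 0, 0, 0, 0, 0],
  ],
)

```text
t: 12.75
ee_pos: [0.5427, -0.0028, 0.2417]
tcp_rot: [0.244, 0.771, 0.561, 0.176]
force: [0.4, 0.5, -0.6]
gripper_width: 0.0174
```

```bash
python3 - <<'E'
from pry import *
from look import look
print(tip_unit().round(1)); look("q5",w=40)
D=down(U[2]); A=cur()
B=T(upt(-.04,.105)-D@OFF/1e3,D); rows(A,B); print(B[:3,3])
# vertical height of tip vs. hole mouth
E
```

```text
[-42.7  -0.2 157.7]
12.75 [ 0.114  0.04   2.052 -0.489  0.536  0.785] [ 0.5427 -0.0028  0.2417] [ 0.36  0.48 -0.63] 0.01741772262765855
tip unit mm [-43.6  -4.4 156.5] z [ 0.546 -0.179 -0.819]
4 x [-0.11, 10.78, 13.68] [0.1535, 0.0001, 0.0004]
[ 0.6016358  -0.02186694  0.2086    ]
```

View pics/q5.png

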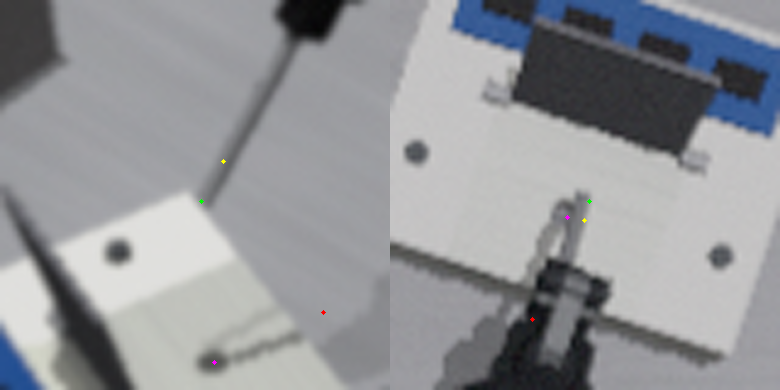

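The cover now leans back past upright (bottom-left of the scene crop; over the blue strip from above). The hole at scene (210,362) matches the prediction. Turning the tool upright over the hole.

Call:
move_arm(
  moves=[
    [0, 10.8, 13.7, 0.153, 0, 0, 0],
    [0, 10.8, 13.7, 0.153, 0, 0, 0],
    [0, 10.8, 13.7, 0.153, 0, 0, 0],
    [0, 10.8, 13.7, 0.153, 0, 0, 0],
    [0, 0, 0, 0, 0, 0, 0],
    [0, 0, 0, 0, 0, 0, 0],
  ],
)

```text
t: 13.6
ee_pos: [0.6015, -0.0221, 0.2073]
tcp_rot: [0.001, 0.809, 0.587, -0.001]
force: [-0.5, -0.2, -0.7]
gripper_width: 0.017
```

```bash
python3 - <<'E'
from pry import *
t=tip_unit(); print(t.round(1)); o=robot.observe(); print(o["t"],o["force"].round(2),cur()[:3,2].round(3)); A=cur()
tip=upt(*(t[[0,2]]/1e3),t[1]/1e3); out=[]
for c in("scene","top"):
    im=robot.snapshot(c); w=24 if c=="scene" else 30; a=proj(c,upt(-.04,.08))[0].astype(int); print(c,a); k=390/(2*w)
    b=cv2.resize(im[a[1]-w:a[1]+w,a[0]-w:a[0]+w,::-1],(390,390),interpolation=cv2.INTER_CUBIC)
    for P,col in((tip,(0,255,0)),(upt(-.04,.066),(255,0,255))):
        cv2.circle(b,tuple(np.round((proj(c,P)[0]+.5-a+w)*k).astype(int).tolist()),2,col,-1)
    out.append(b)
cv2.imwrite("pics/q6.png",np.hstack(out))
E
```

```text
[-40.   -0.5 103.7]
13.6 [-0.54 -0.16 -0.69] [-0.    -0.002 -1.   ]
scene [228 218]
top [303 172]
```

View pics/q6.png

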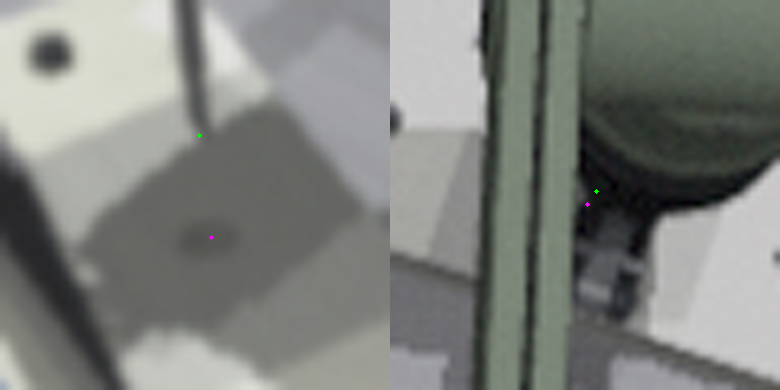

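I've used up the picture views. I'll measure the shaft axis and hole numerically in the scene image, then descend with a force check.

```bash
python3 - <<'E'
from pry import *
A=cur(); im=np.mean([robot.snapshot("scene").astype(np.float32).mean(2) for _ in range(4)],0)
off=OFF/1e3
for s in(5,10,15,25,35,45):
    u=proj("scene",(A@[off[0],off[1],off[2]-s/1e3,1])[:3])[0]; d=proj("scene",(A@[off[0],off[1],off[2]-s/1e3-.01,1])[:3])[0]-u; d/=np.linalg.norm(d); n=np.array([-d[1],d[0]])
    t=np.arange(-6,6.01,.25); p=(u+t[:,None]*n).astype(np.float32); v=cv2.remap(im,p[:,:1].T.copy(),p[:,1:].T.copy(),cv2.INTER_LINEAR)[0]
    lo=v.min();l=t[np.where(v[:np.argmin(v)]>(lo+v[:8].mean())/2)[0][-1]];r=t[np.argmin(v)+np.where(v[np.argmin(v):]>(lo+v[-8:].mean())/2)[0][0]]
    print(s,"n",n.round(2),"edges",l,r,"mid px",(l+r)/2, v[::4].round().astype(int).tolist())
# along the axis, past the tip
u=proj("scene",(A@np.r_[off,1])[:3])[0]; d=proj("scene",(A@np.r_[off+[0,0,.01],1])[:3])[0]-u;d/=np.linalg.norm(d)
t=np.arange(-5,5.1,.5);p=(u+t[:,None]*d+.5*np.array([1,0])).astype(np.float32);print("tip prof",cv2.remap(im,p[:,:1].T.copy(),p[:,1:].T.copy(),cv2.INTER_LINEAR)[0].round().astype(int).tolist())
h=proj("scene",upt(-.04,.066))[0]; x,y=h.round().astype(int); W=im[y-6:y+7,x-8:x+9]; print(h.round(2),x,y);print(W.round().astype(int))
bg=np.median(W); m=np.clip(bg-6-W,0,None); m[:, :1]=0; yy,xx=np.mgrid[y-6:y+7,x-8:x+9]
sel=((xx-h[0])/5)**2+((yy-h[1])/4)**2<1; m=m*sel; print("hole",(m*xx).sum()/m.sum(),(m*yy).sum()/m.sum(),bg)
E
```

```text
5 n [ 0.99 -0.1 ] edges -1.25 1.5 mid px 0.125 [173, 172, 172, 171, 162, 134, 102, 105, 137, 147, 140, 136, 129]
10 n [ 0.99 -0.1 ] edges -1.5 1.75 mid px 0.125 [191, 186, 182, 177, 163, 124, 85, 101, 152, 170, 171, 170, 169]
15 n [ 0.99 -0.1 ] edges -1.5 1.75 mid px 0.125 [212, 210, 207, 202, 185, 133, 90, 108, 152, 172, 177, 184, 188]
25 n [ 0.99 -0.1 ] edges -1.5 1.75 mid px 0.125 [212, 211, 210, 204, 176, 125, 91, 109, 169, 214, 223, 217, 195]
35 n [ 0.99 -0.1 ] edges -1.5 1.5 mid px 0.0 [213, 214, 215, 215, 193, 128, 85, 103, 162, 205, 203, 182, 166]
45 n [ 0.99 -0.1 ] edges -1.5 1.75 mid px 0.125 [213, 216, 218, 214, 179, 121, 85, 94, 137, 161, 165, 165, 165]
tip prof [92, 92, 92, 93, 94, 95, 98, 101, 108, 115, 121, 124, 120, 116, 109, 104, 102, 101, 101, 101, 101]
[229.45 222.7 ] 229 223
[[107 102 101 101 100 100 100 101 100 101 101 102 100 100 100 101 100]
 [100 100 101 101 100 101 101 101 101 101 101 102 102 101 100 100 100]
 [100 100 100 101 101 101 101 101 101 101 101 101 102 101 100 100 101]
 [100  99 100 101 101 100  99  99  99  98  98 100 101 101 101 100 100]
 [100 100 100 101 100  97  94  92  92  91  93  96 100 101 101 101 100]
 [102 101 100 100  99  92  85  85  86  87  87  89  96 100 101 101 101]
 [102 102 101 100  97  88  82  83  85  86  86  87  96 100 101 101 101]
 [102 102 101 100  97  90  85  85  86  88  89  92  98 100 101 101 101]
 [102 102 102 101 100  96  92  90  92  93  95  98 100 101 101 101 101]
 [102 103 102 102 101  99  98  98  99 100 100 101 101 101 101 101 102]
 [102 103 102 102 102 101 100 100 101 102 102 101 101 101 102 101 102]
 [101 102 102 102 102 101 101 100 100 100 101 102 101 101 102 101 104]
 [101 102 102 102 102 102 101 100 100 100 101 101 102 101 102 104 111]]
hole 228.84615393541657 222.98426564836086 100.666664
```

Call:
move_arm(
  moves=[
    [0, 1.5, 8, 0, 0, 0, 0],
    [0, 0, 8, 0, 0, 0, 0],
    [0, 0, 8, 0, 0, 0, 0],
    [0, 0, 8, 0, 0, 0, 0],
    [0, 0, 4, 0, 0, 0, 0],
    [0, 0, 3, 0, 0, 0, 0],
    [0, 0, 3, 0, 0, 0, 0],
    [0, 0, 0, 0, 0, 0, 0],
  ],
)

```text
t: 14.9
ee_pos: [0.6026, -0.0224, 0.1656]
tcp_rot: [0.001, 0.809, 0.588, -0.001]
force: [0.3, -1.0, -0.3]
gripper_width: 0.0173
```

```bash
python3 - <<'E'
from pry import *
o=robot.observe(); print(tip_unit().round(1),o["t"],o["force"].round(2),o["torque"].round(3),o["gripper_width"])
E
```

```text
[-38.9  -0.4  62. ] 14.9 [ 0.34 -1.03 -0.26] [ 0.019  0.041 -0.029] 0.01727519494310442
```

Call:
move_arm(
  moves=[
    [0, 0, 3, 0, 0, 0, 0],
    [0, 0, 3, 0, 0, 0, 0],
    [0, 0, 3, 0, 0, 0, 0],
    [0, 0, 0, 0, 0, 0, 0],
  ],
)

```text
t: 15.4
ee_pos: [0.6025, -0.0224, 0.1564]
tcp_rot: [0.0, 0.809, 0.588, -0.001]
force: [0.4, -0.3, -0.3]
gripper_width: 0.0171
```

Call:
move_arm(
  moves=[
    [0, 0, 2, 0, 0, 0, 0],
    [0, 0, 2, 0, 0, 0, 0],
    [0, 0, 2, 0, 0, 0, 0],
    [0, 0, 0, 0, 0, 0, 0],
  ],
)

```text
t: 15.9
ee_pos: [0.6027, -0.0224, 0.1509]
tcp_rot: [0.001, 0.809, 0.588, -0.001]
force: [0.4, 0.4, 1.7]
gripper_width: 0.0169
```

In the hole and on the button, with force starting to rise. Pressing on.

Call:
move_arm(
  moves=[
    [0, 0, 1.5, 0, 0, 0, 0],
    [0, 0, 1.5, 0, 0, 0, 0],
    [0, 0, 1, 0, 0, 0, 0],
    [0, 0, 0, 0, 0, 0, 0],
  ],
)

```text
t: 16.4
ee_pos: [0.6028, -0.0224, 0.147]
tcp_rot: [0.001, 0.809, 0.588, -0.001]
force: [-1.4, 0.2, 4.1]
gripper_width: 0.0171
```

Call:
move_arm(
  moves=[
    [0, 0, 1, 0, 0, 0, 0],
    [0, 0, 1, 0, 0, 0, 0],
    [0, 0, 0, 0, 0, 0, 0],
  ],
)

```text
t: 16.77
ee_pos: [0.6029, -0.0224, 0.1459]
tcp_rot: [0.001, 0.809, 0.588, -0.0]
force: [-2.1, 0.6, 8.6]
gripper_width: 0.0173
```

Call:
move_arm(
  moves=[
    [0, 0, 0.7, 0, 0, 0, 0],
    [0, 0, 0, 0, 0, 0, 0],
    [0, 0, 0, 0, 0, 0, 0],
    [0, 0, 0, 0, 0, 0, 0],
  ],
)

```text
t: 17.27
ee_pos: [0.6029, -0.0224, 0.1458]
tcp_rot: [0.001, 0.809, 0.588, -0.0]
force: [-1.3, 1.1, 11.6]
gripper_width: 0.0174
```

```bash
python3 - <<'E'
from pry import *
o=robot.observe(); print(tip_unit().round(1),o["t"],o["force"].round(2),o["gripper_width"])
for c in("scene","top"):
    im=robot.snapshot(c); cv2.imwrite(f"pics/end_{c}.png",im[:,:,::-1])
im={c:cv2.imread(f"pics/end_{c}.png") for c in("scene","top")}
for t,uv0 in(("cover_lip",None),("nut_driver",None),("cal_weight",None),("grease_jar",None)):
    for c in("scene","top"): print(c,t,[(round(d["score"],2),np.round(d["xy"]).tolist(),int(d["region"].sum())) for d in robot.cut_out(c,t)][:2])
# expected lip position for given angles
for th in(1.4,1.57,1.75,1.9): 
    P=[upt((6-100*np.cos(th))/1e3,(69+100*np.sin(th))/1e3,y) for y in(-.045,.045)]; print(th,proj("scene",P).round(1).tolist())
d=robot.cut_out("scene","cover_lip")
if d:
    m=d[0]["region"]
    for th in np.arange(1.3,1.95,.1):
        c_,s_=np.cos(th),np.sin(th); B=np.array([upt((6-r*c_-n*s_)/1e3,(69+r*s_-n*c_)/1e3,y) for r in(0,100) for n in(-2,2) for y in(-.045,.045)])
        s=sil("scene",[B]); print(round(th,2),round(float((s*m).sum()/np.maximum(s,m).sum()),3))
E
```

```text
[-38.4  -0.3  42.2] 17.275 [-1.34  1.09 11.55] 0.01737770976795226
scene cover_lip [(0.62, [204.0, 214.0], 374)]
top cover_lip []
scene nut_driver [(0.82, [173.0, 125.0], 251)]
top nut_driver [(0.68, [430.0, 220.0], 203), (0.41, [284.0, 172.0], 2211)]
scene cal_weight [(0.9, [294.0, 185.0], 318)]
top cal_weight []
scene grease_jar [(0.87, [151.0, 187.0], 760)]
top grease_jar [(0.6, [396.0, 170.0], 533)]
1.4 [[202.5, 179.9], [223.4, 207.0]]
1.57 [[194.8, 182.4], [215.4, 209.9]]
1.75 [[186.7, 186.4], [207.0, 214.1]]
1.9 [[180.3, 190.5], [200.3, 218.5]]
1.3 0.152
1.4 0.183
1.5 0.226
1.6 0.306
1.7 0.496
1.8 0.712
1.9 0.211
```

```bash
python3 -c "
from rig import robot
print(robot.sign_off()); o=robot.observe(); print(o['t'],o['force'])"
```

```text
the job is handed in; nothing more can be done
None
the job is handed in; nothing more can be done
```

The job is done and handed in at about 18 s. I took the blade tool from the grey block and prised the cover open by the lip. I swung it back past upright, put the blade down the hole and pressed the reset button. At hand-in the arm was still gripping the tool and holding the button down.

**Last checks:**
- **Button:** the tip was 42.2 mm above the bench, where the button should be fully down at 42 mm. The force was about 11.6 N (full press takes about 5 N), and it rose sharply at the end as if against the stop.
- **Cover:** the best fit in the scene picture was about 1.8 rad, beyond upright. This rests on one camera only, because the arm hid the cover from the top camera.
- **Bystanders:** the nut driver, weight and jar were found within about 2 px of where they started. The top camera did not find the weight in its last picture, but the scene camera did.
- **Not confirmed:** I had used all 12 picture views, so I checked the final pose by numbers and did not look at it. I also set which way the blade faces from its apparent width, which was not clear-cut, but the prising worked.

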